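# Set up the record photo and hold the reflector at the pointer

### The arm

A 6-joint arm with a two-finger parallel gripper is mounted at the origin on a cart in front of the work surface, level with it; the furniture and walls round the work are solid. World frame = base frame: x ahead of the robot, y to its left, z up, the work surface at z = 0. Lengths are in m, angles in rad, forces in N, time in s.
With the tool pointing down it reaches from about 0.35 to 0.925 m from the base axis. Payload 6.4 kg.
Tool frame: the origin (TCP) lies at the very end of the fingers, on their centre line; the grasp point (between the pads) lies 19 mm behind it; z points along the fingers, x is the direction in which the jaws open and shut, and the axes are right-handed (so a half turn about z gives the same grasp; the last joint's range is limited). The gripper opens to 94 mm and grips with 3 to 60 N. Pads are 16 mm wide; open, the fingers measure 119 mm over their backs; the gripper's body (75 mm by 177 mm) begins 78 mm behind the grasp point.
Start: joints at [0.942, 0.245, 1.558, -0, 1.339, -0.174], TCP at [0.286, 0.584, 0.205] pointing down, gripper open.
Joint ranges: [-3.13, 3.13], [-1.02, 2.26], [0.13, 2.54], [-0.95, 4.09], [0.21, 2.88], [-2.74, 2.74]. Speed limits (rad/s): [2.57, 2.57, 3.14, 3.14, 3.14, 3.14].

### API

Orientations are given as a unit quaternion [x, y, z, w].
In Python, from cell import robot, imaging, workorder, finder gives the robot as it stands. The module is installed in compiled form; this text tells all that it offers.
- The arm moves only by the tool drive_tool, never from a script. Its arguments are lists of equal length, an entry for each row: "hand": the closure, from 0 (fully open) to 1 (shut); "slide": the shift along the world's x, y, z in cm, a list of three; "turn": the turn about the world's z in rad. A call has 1 to 10 rows; each row is the pose to reach, as a shift and turn from the pose commanded when the call began; what a row does not reach only later rows make up. A row lasts 1/12 s, in which the tool goes at most 41.7 mm and 7.16 degrees, less where a joint would pass 70% of its speed; a pose out of reach is approached as far as the arm can. A call with a gripper value outside its range is refused whole. The fingers move at their own pace and stop on an object; the grip force is fixed at half the most. Time passes only in rows, so rows that repeat a pose let the fingers close. It gives the time, the measured TCP pose, the force and the opening at its end, in the units of the state.
- robot.get_obs(): the state, without advancing time (a new reading comes with each control period).
- imaging.grab_frame(name): name is "scene" or "top" or "wrist"; returns a dict with "color" (480x640x3 uint8, red, green, blue), "K" (3x3 intrinsics, pixels), "dist_coeffs" ([k1, k2, p1, p2, k3] as OpenCV has them; the pictures are not rectified), "pose" (4x4, takes a point from camera to world coordinates). Camera axes: x right, y up, looking along -z (the intrinsics and any distortion apply to the point x, -y, -z); pixel columns grow to the right and rows downward; lengths in m; the calibration is good to about 2 mm. A picture is of the moment at which its call begins. There is no depth.
- workorder.finish_job(): hands the job in, once; it reports no verdict.
Trained networks look in the newest picture that a camera, given by its name, has taken for a name from the list of things; names that differ only in an ending like _2 or _b are one class to them, and where a whole thing is asked for, a point or a joint stands for the part that bears it (a point fixed in the world has none). Each returns a list of dicts, best first, with "confidence" (0 to 1); they miss things now and then, are a little off and sometimes report something else, mostly with a low value. They report only what shows in the picture. A call takes as long as a camera call. They do not tell look-alikes from the thing itself.
- finder.find_in(query, camera): "extent" ([left, top, right, bottom] as shares, 0 to 1, of the picture: columns of its width, rows of its height, round what is visible of it).
The state is a dict: "clock": time; "joint_pos": joint angles; "joint_velocities": joint speeds; "joint_efforts": joint torques, N m; "position": TCP position; "tcp_rot": TCP orientation; "contact_force": force on the tool from outside, world axes, zero at the start; "ft_torque": the same for the moment, N m; "width": finger opening in m.
Only numpy, scipy, OpenCV 4.12 (cv2) and the standard library are available. Lean on these libraries where they do the work, as an engineer would, in place of code of your own. Each camera call takes 0.05 s, during which the arm holds its last target.

### The job

Set up the record photo of the carving kit on the photo board: lay the wax carver flat in the long compartment and the wax block flat in the short one, and let go of them. Then lift the hinged reflector flap by its ball knob until it is in line with the pointer set on the scale, and hold it there for the picture: it drops if released, so finish while still holding it. Do not shift the pointer or the other things lying about.

Things in the scene. Friction and masses are not known exactly. Their poses are not given: they have to be found in the camera images.
- carver_mid (a point): wax carver: a thin hand tool 140 mm long (its y axis), 9 mm wide and 9 mm high, 30 g, lying loose on the bench. Point: its centre, half-way up (4.5 mm above what it lies on).
- wax_mid (a point): block of modelling wax, 68 mm long (y axis) x 32 mm (x axis) x 11 mm high (z axis), 40 g, lying loose on the bench. Point: its centre, half-way up (5.5 mm above what it lies on). Carver and block may lie in either of two places to the right of the board.
- slot_long (a point): long compartment of the photo board (board fixed to the bench; a plate 190 x 310 mm, 12 mm thick). Point: centre of its floor, 12 mm above the bench. Axes are the board's: x along the compartment's length (pointing away from the robot), y across it to the left, z up. Clear inside 160 mm (x) by 34 mm (y), rails 10 mm high, 5 mm thick, with a 62 mm wide finger notch open in the middle of both long rails. The board's place and yaw vary.
- slot_short (a point): short compartment, 80 mm to the right of the long one. Point: centre of its floor, 12 mm above the bench; axes as slot_long. Clear inside 84 mm (x) by 48 mm (y), rails 10 mm high with the same finger notches (62 mm wide) in the middle of the long rails.
- hinge_mid (a point): point on the flap's hinge line, 36 mm above the bench, 70 mm to the left of slot_long, directly in line with the ball knob. The hinge line runs along this point's x axis (the board's x).
- knob (a point): centre of the ball knob (24 mm diameter) on the flap's free edge, 150 mm from the hinge line. An 8 mm rod runs 34 mm from the ball back to the edge of the flap; the bench is 36 mm below the ball when the flap is down, with no board under it. The point turns with the flap: its y axis points from the hinge to the knob, its x axis along the hinge. The scale plate stands 93 mm beyond the knob along +x and reaches 147 mm above the bench.
- flap_angle (a joint): angle of the reflector flap (aluminium plate 138 x 90 mm, 0.3 kg with its knob), rad: 0 = lying flat to the left of the hinge, grows as the knob is lifted up and over to the right (about the hinge's +x axis), stop at 1.35. It swings freely and falls back when released.
- pointer (a joint): angle of the pointer on the scale plate behind the flap, rad, measured about the same hinge line with the same zero and direction as the flap: the flap is in line when both values are equal. Set anew each time between 0.55 and 1.05; its clamp is stiff and it must stay as set.
- pointer_tip (a point): tip of the dark pointer bar, 128 mm from the hinge line; the y axis points from the hinge line to the tip.
- carver: the wax carver's body (origin under its centre, axes as carver_mid)
- wax_block: the wax block's body (origin under its centre, axes as wax_mid)
- flap: the reflector flap with its knob (origin on the hinge line; axes as knob)
- silicone_key: silicone key, a crescent 37 x 66 mm, 15 mm high; origin at the centre of its underside; loose, to be left where it is
- steel_cup: small steel cup, 60 mm across, 46 mm high; origin at the centre of its underside; loose, to be left where it is
- tape_roll: roll of masking tape lying flat, 96 mm across, 25 mm high; origin at the centre of its underside; loose, to be left where it is
- polisher: polishing cone standing on end, 25 mm across, 30 mm high; origin at the centre of its underside; loose, to be left where it is
There are look-alikes about, which are no part of the job. What is meant by the wax_block is not black, and is the larger of those in its own colour.

How it is judged:
On the way, in this order (a step that is already met when the one before it is completed fails the run):
1. carver and wax block lie flat in their compartments, let go (x of carver_mid in the frame of slot_long between -0.016 and 0.016 m and y of carver_mid in the frame of slot_long between -0.018 and 0.018 m and z of carver_mid in the frame of slot_long below 0.0075 m and angle between the y axis of carver_mid and the x axis of slot_long, either way round below 0.25 rad and x of wax_mid in the frame of slot_short between -0.016 and 0.016 m and y of wax_mid in the frame of slot_short between -0.016 and 0.016 m and z of wax_mid in the frame of slot_short below 0.0085 m and angle between the y axis of wax_mid and the x axis of slot_short, either way round below 0.25 rad and contact force between the fingers and carver below 0.05 N and contact force between the fingers and wax_block below 0.05 N), for 0.2 s.
2. the flap is held in line with the pointer (angle between the y axis of knob and the y axis of pointer_tip, either way round below 0.09 rad and contact force between the fingers and flap above 0.1 N), for 0.3 s.
At the end, for the whole second after the job is handed in: Carver and wax block flat on the floors of the long and short compartments, let go, within 16 mm of centre (carver 18 mm across) and 0.25 rad of its length; flap at rest within 0.09 rad of the pointer, held by the fingers and resting on neither part; pointer and other things not shifted (all of step 1 and all of step 2 and velocity of joint flap_angle between -0.1 and 0.1 rad/s and contact force between flap and carver below 0.05 N and contact force between flap and wax_block below 0.05 N); the arm keeps its last pose, push and grip.
It fails at once if the pointer is shifted (more than 8 mm at its tip) (distance of pointer_tip from where it was at the start of the episode above 0.008 m).
It fails at once if one of the other loose things is shifted more than 30 mm (distance of any of silicone_key, steel_cup, tape_roll, polisher from where it was at the start of the episode above 0.03 m).
It also fails if it takes over 61 s, if anything falls off the work surface, if the arm or the gripper's body presses on something with over 40 N, if the wrist force passes 120 N, or if a joint passes its speed limit or range.

## Working session

There is one attempt and no reset: what is moved stays moved. The work goes in short steps, Python scripts to look and compute and a tool call to move; the robot and the scene stay as the last step left them, time stands still between calls to the robot, and variables do not carry over. Pictures are saved under pics/ and viewed, and the job is handed in when it is done.

Besides the shell and the picture viewer there is one more tool, called after "Call:" as a command line: name --pt "numbers of a row" for each row, then --argument value for the rest. drive_tool: Moves the arm, as the interface text tells. Its arguments: {"type":"object","properties":{"hand":{"type":"array","items":{"type":"number"}},"slide":{"type":"array","items":{"type":"array","items":{"type":"number"}}},"turn":{"type":"array","items":{"type":"number"}}},"required":["hand","slide","turn"]}

```bash
ls; mkdir -p pics
cat > h.py <<'E'
import numpy as np, cv2, pickle
from cell import robot, imaging, workorder, finder
def grab(n,tag):
    f=imaging.grab_frame(n); cv2.imwrite(f'pics/{tag}.png',f['color'][:,:,::-1]); pickle.dump(f,open(f'pics/{tag}.pkl','wb')); return f
def load(tag): return pickle.load(open(f'pics/{tag}.pkl','rb'))
def ray(f,px):
    p=cv2.undistortPoints(np.array(px,float).reshape(-1,1,2),np.array(f['K']),np.array(f['dist_coeffs'])).reshape(-1,2)
    d=np.c_[p[:,0],-p[:,1],-np.ones(len(p))]
    P=np.array(f['pose']); return P[:3,3], d@P[:3,:3].T
def onz(f,px,z):
    o,d=ray(f,px); return o+d*((z-o[2])/d[:,2])[:,None]
def proj(f,X):
    P=np.array(f['pose']); c=(np.array(X,float).reshape(-1,3)-P[:3,3])@P[:3,:3]
    c=c*[1,-1,-1]
    return cv2.projectPoints(c,np.zeros(3),np.zeros(3),np.array(f['K']),np.array(f['dist_coeffs']))[0].reshape(-1,2)
E
python3 - <<'E'
from h import *
o=robot.get_obs(); print(o)
for n in ['scene','top','wrist']:
    f=grab(n,n+'0'); print(n,np.round(f['pose'],3).tolist(),np.round(f['K'],1).tolist(),f['dist_coeffs'])
for q in ['carver','wax_block','flap','knob','slot_long','slot_short','pointer','pointer_tip','silicone_key','steel_cup','tape_roll','polisher','hinge_mid']:
  for c in ['top','scene']:
    try:
      for r in finder.find_in(q,c)[:4]:
        e=np.array(r['extent'])*[640,480,640,480]; print(q,c,round(r['confidence'],2),e.round())
    except Exception as ex: print(q,c,ex)
E
```

```text
pics
{'clock': 0.0, 'joint_pos': array([ 9.41868430e-01,  2.45800123e-01,  1.55896900e+00, -4.86176819e-05,
        1.33870392e+00, -1.74099356e-01]), 'joint_velocities': array([-2.24459986e-04, -2.76774112e-04,  1.30336568e-03,  1.09783107e-03,
        4.35349584e-04,  5.41500075e-05]), 'joint_efforts': array([-1.02134702e-03, -4.15828907e+01, -3.14602375e+01,  6.84327283e-02,
        3.31413292e-02, -1.19884353e-04]), 'position': array([0.28520564, 0.58343281, 0.20437849]), 'tcp_rot': array([ 8.48320969e-01,  5.29481490e-01, -8.62903627e-04,  3.74055837e-04]), 'contact_force': array([ 0.34758557,  0.29372064, -0.15584911]), 'ft_torque': array([-0.0044671 ,  0.01608409, -0.02110075]), 'width': 0.09426912140596111}
scene [[-0.449, 0.417, -0.79, -0.797], [-0.893, -0.185, 0.41, 0.584], [0.025, 0.89, 0.456, 0.82], [0.0, 0.0, 0.0, 1.0]] [[623.2, 0.0, 312.8], [0.0, 623.2, 240.3], [0.0, 0.0, 1.0]] [-0.21953306  0.          0.          0.          0.        ]
top [[-0.0, 0.992, -0.124, 0.402], [-1.0, -0.001, -0.008, -0.113], [-0.009, 0.124, 0.992, 1.362], [0.0, 0.0, 0.0, 1.0]] [[555.8, 0.0,
[... 1041 characters left out ...]
p 0.79 [164. 216. 316. 311.]
slot_short scene 0.87 [181. 217. 319. 308.]
pointer top 0.48 [196. 231. 230. 236.]
pointer scene 0.42 [207. 243. 221. 255.]
pointer_tip top 0.53 [370. 269. 386. 299.]
pointer_tip scene 0.61 [190. 233. 222. 255.]
silicone_key top 0.56 [357. 177. 382. 195.]
silicone_key scene 0.51 [305. 220. 324. 229.]
steel_cup top 0.66 [397. 168. 422. 193.]
steel_cup top 0.25 [165. 218. 317. 312.]
tape_roll top 0.76 [481. 207. 523. 245.]
tape_roll top 0.29 [354. 181. 380. 197.]
tape_roll scene 0.6 [412. 208. 442. 231.]
polisher top 0.73 [355. 181. 382. 197.]
polisher top 0.39 [448. 200. 459. 208.]
hinge_mid top 0.96 [168. 217. 319. 309.]
hinge_mid scene 0.73 [180. 212. 319. 312.]
```

Run:
```python
import cv2
a=cv2.imread('pics/top0.png'); cv2.imwrite('pics/topc.png',cv2.resize(a[140:350,150:550],None,fx=2,fy=2,interpolation=cv2.INTER_CUBIC))
a=cv2.imread('pics/scene0.png'); cv2.imwrite('pics/scenec.png',cv2.resize(a[190:320,160:460],None,fx=2.6,fy=2.6,interpolation=cv2.INTER_CUBIC))
```

```text
(no output)
```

View pics/topc.png

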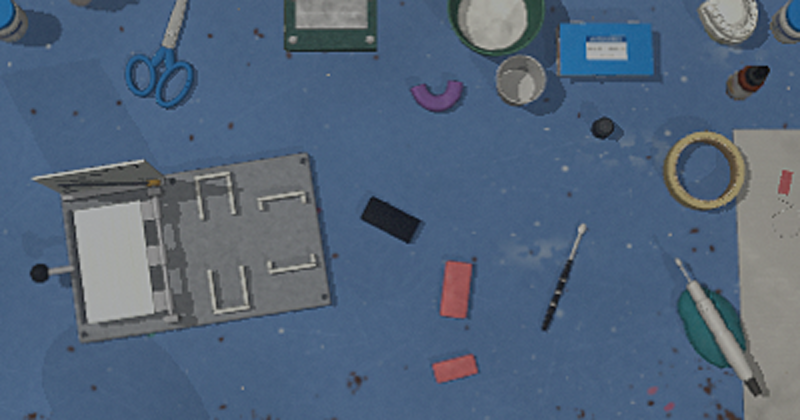

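View pics/scenec.png

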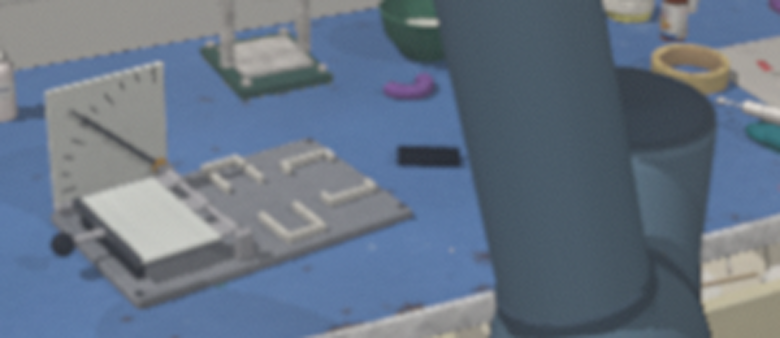

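View pics/top0.png

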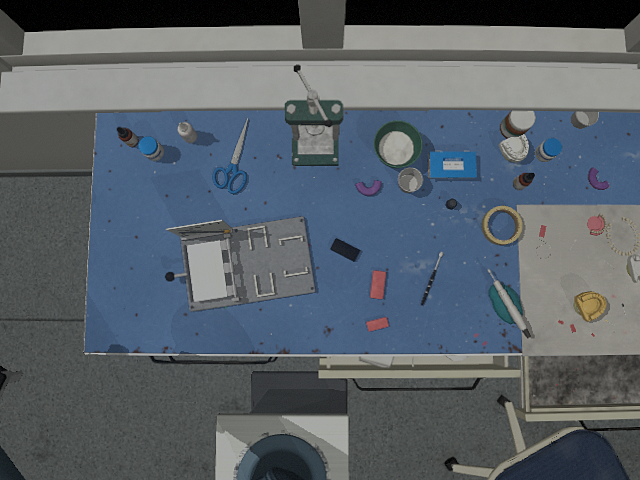

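View pics/scene0.png

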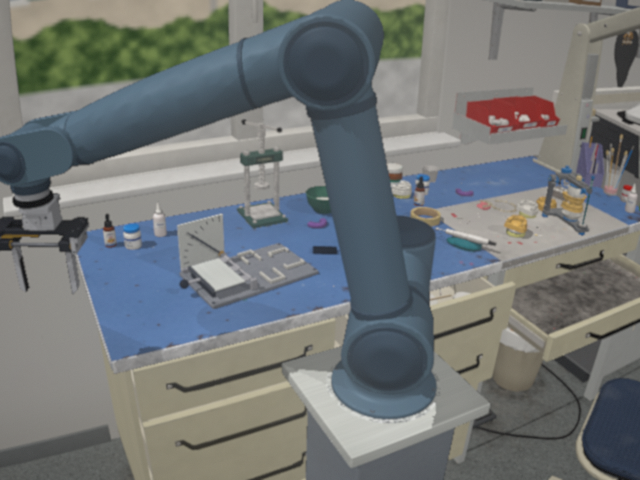

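Run:
```python
from h import *
a=cv2.imread('pics/top0.png')
cv2.imwrite('pics/tA.png',cv2.resize(a[210:315,160:320],None,fx=5,fy=5,interpolation=cv2.INTER_CUBIC))
cv2.imwrite('pics/tB.png',cv2.resize(a[235:340,325:450],None,fx=5.5,fy=5.5,interpolation=cv2.INTER_CUBIC))
f=load('top0'); print(onz(f,[[378,285],[377,324],[345,250],[440,253],[422,304],[264,285],[259,237],[170,276]],0.01).round(3))
# segmentation
hsv=cv2.cvtColor(f['color'],cv2.COLOR_RGB2HSV)
m=((hsv[...,0]<12)|(hsv[...,0]>170))&(hsv[...,1]>90)&(hsv[...,2]>90)
n,l,s,c=cv2.connectedComponentsWithStats(m.astype(np.uint8))
for i in range(1,n):
    if s[i,4]>40:
        pts=np.argwhere(l==i)[:,::-1]; X=onz(f,pts,0.011); r=cv2.minAreaRect(X[:,:2].astype(np.float32)*1000); print(s[i],c[i],r)
```

```text
[[ 0.46  -0.234  0.01 ]
 [ 0.366 -0.231  0.01 ]
 [ 0.546 -0.154  0.01 ]
 [ 0.538 -0.387  0.01 ]
 [ 0.414 -0.34   0.01 ]
 [ 0.46   0.043  0.01 ]
 [ 0.578  0.057  0.01 ]
 [ 0.482  0.274  0.01 ]]
[587 216  17  15 187] [595.40641711 223.35294118] ((610.7998046875, -779.8353271484375), (34.81428909301758, 41.521610260009766), 7.0142035484313965)
[539 225   7  12  56] [542.19642857 230.66071429] ((592.6287841796875, -643.4629516601562), (12.183822631835938, 27.55370330810547), 74.62904357910156)
[370 271  16  28 355] [377.5943662  284.38591549] ((461.72698974609375, -233.1002197265625), (31.50592041015625, 66.20870208740234), 81.84024047851562)
[366 317  23  14 203] [377.14285714 323.80295567] ((366.52081298828125, -230.91583251953125), (22.575925827026367, 50.90139389038086), 13.78364086151123)
```

View pics/tA.png

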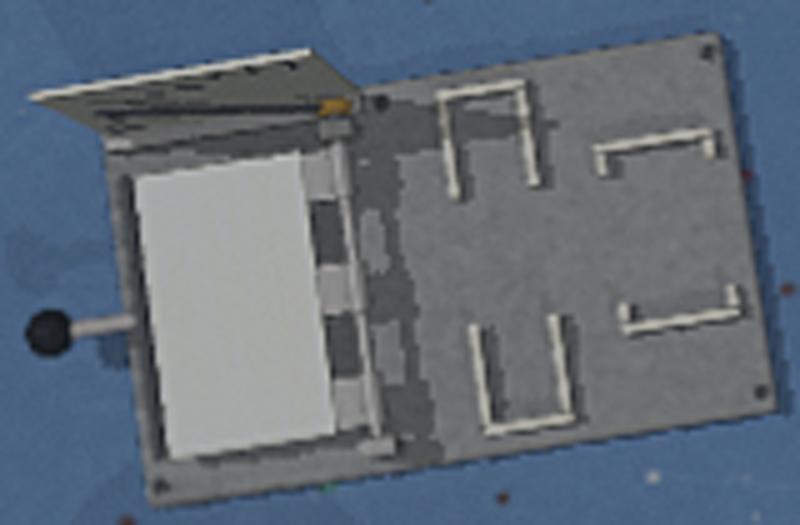

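View pics/tB.png

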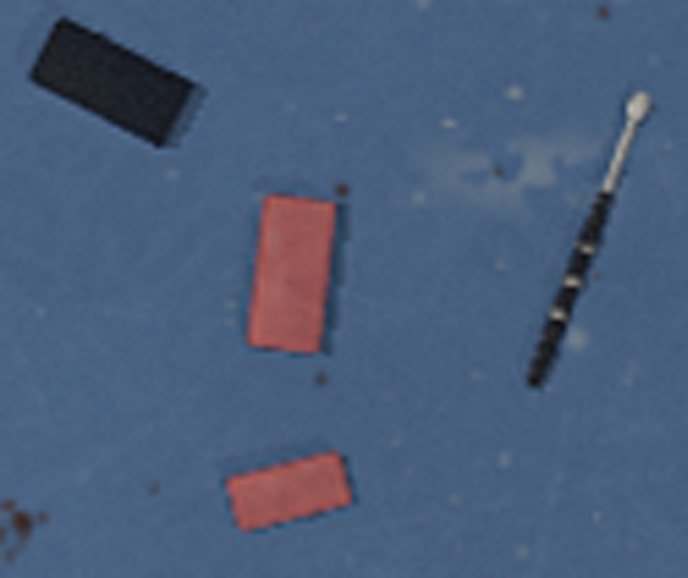

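Run:
```python
from h import *
f=load('top0')
A=lambda p: np.array(p,float)/5+[160,210]
B=lambda p: np.array(p,float)/5.5+[325,235]
c=onz(f,A([[722,33],[778,412],[150,505]]),0.012); print('board',c.round(4), np.linalg.norm(c[0]-c[1]),np.linalg.norm(c[2]-c[1]))
print('yaw',np.arctan2(*(c[0]-c[1])[[1,0]]),np.arctan2(*(c[2]-c[1])[[1,0]])-np.pi/2)
L=onz(f,A([[440,93],[525,82],[577,420],[490,435]]),0.022)
print('long',L.round(4),L.mean(0),np.linalg.norm(L[0]-L[3]),np.linalg.norm(L[1]-L[0]),np.arctan2(*(L[0]-L[3]+L[1]-L[2])[[1,0]]))
S=onz(f,A([[596,150],[713,130],[742,311],[623,333]]),0.022)
print('short',S.round(4),S.mean(0),np.linalg.norm(S[0]-S[3]),np.linalg.norm(S[1]-S[0]),np.arctan2(*(S[0]-S[3]+S[1]-S[2])[[1,0]]))
k=onz(f,A([[48,333]]),0.036); print('knob',k)
C=onz(f,B([[536,387],[642,92]]),0.0045); print('carver',C,C.mean(0),np.linalg.norm(C[0]-C[1]),np.arctan2(*(C[1]-C[0])[[1,0]]))
W=onz(f,B([[264,197],[336,204],[320,353],[248,346]]),0.011);print('wax',W,W.mean(0),np.arctan2(*(W[0]-W[3])[[1,0]]),np.linalg.norm(W[0]-W[3]),np.linalg.norm(W[0]-W[1]))
P=onz(f,A([[105,112],[335,106]]),0.1); print(P)
```

```text
board [[ 0.628  -0.0549  0.012 ]
 [ 0.4422 -0.0828  0.012 ]
 [ 0.3967  0.2221  0.012 ]] 0.18795122707719378 0.308260846306341
yaw 0.14873062863395248 0.14806661970223067
long [[0.597  0.0823 0.022 ]
 [0.6023 0.0408 0.022 ]
 [0.438  0.0137 0.022 ]
 [0.4308 0.0555 0.022 ]] [0.51701591 0.0480763  0.022     ] 0.16835592741736216 0.04189550772727893 0.16156262853297546
short [[ 0.5688  0.0057  0.022 ]
 [ 0.5786 -0.0512  0.022 ]
 [ 0.4905 -0.0656  0.022 ]
 [ 0.4799 -0.0082  0.022 ]] [ 0.52943247 -0.02979545  0.022     ] 0.0900552386610202 0.057723708497550826 0.15823206808573687
knob [[0.47872562 0.26792463 0.036     ]]
carver [[ 0.41056139 -0.34227019  0.0045    ]
 [ 0.54148125 -0.39251311  0.0045    ]] [ 0.47602132 -0.36739165  0.0045    ] 0.1402296693472313 -0.3664359149745116
wax [[ 0.49440011 -0.22230308  0.011     ]
 [ 0.49125048 -0.25412675  0.011     ]
 [ 0.42566335 -0.24624461  0.011     ]
 [ 0.42878881 -0.21459432  0.011     ]] [ 0.46002569 -0.23431719  0.011     ] -0.1169552093142618 0.06606260117767922 0.03197914820239065
[[0.57707304 0.22628208 0.1       ]
 [0.57967533 0.11939791 0.1       ]]
```

```bash
cat >> h.py <<'E'
YAW=0.153; SL=np.array([0.517,0.048])
def tob(X):
    X=np.atleast_2d(X); d=X[:,:2]-SL; c,s=np.cos(YAW),np.sin(YAW)
    return np.c_[d@[c,s],d@[-s,c],X[:,2]]
def fromb(b):
    b=np.atleast_2d(np.array(b,float)); c,s=np.cos(YAW),np.sin(YAW)
    return np.c_[SL[0]+b[:,0]*c-b[:,1]*s,SL[1]+b[:,0]*s+b[:,1]*c,b[:,2]]
def plane(f,px,xb): # intersect rays with board plane x=xb, return board coords
    o,d=ray(f,px); n=np.array([np.cos(YAW),np.sin(YAW),0]); p0=fromb([xb,0,0])[0]
    t=((p0-o)@n)/(d@n); return tob(o+d*t[:,None])
E
python3 - <<'E'
from h import *
f=load('top0');g=load('scene0')
A=lambda p: np.array(p,float)/5+[160,210]
print('plate top corners',tob(onz(f,A([[30,97],[310,48]]),0.147)))
print('plate base',tob(onz(f,A([[108,148],[355,95]]),0.012)))
print('knob',tob(onz(f,A([[48,333]]),0.036)))
Sx=lambda p: np.array(p,float)/2.6+[160,190]
for xb in (0.08,0.085,0.09): print(xb,plane(g,Sx([[45,92],[163,63],[52,212],[72,112],[160,163]]),xb).round(4).tolist())
a=cv2.imread('pics/scene0.png')
cv2.imwrite('pics/sA.png',cv2.resize(a[205:310,165:325],None,fx=5,fy=5,interpolation=cv2.INTER_CUBIC))
E
```

```text
plate top corners [[0.09009492 0.18818144 0.147     ]
 [0.09250341 0.06112719 0.147     ]]
plate base [[0.08417684 0.18922607 0.012     ]
 [0.09142429 0.06461259 0.012     ]]
knob [[-0.00430993  0.2231887   0.036     ]]
0.08 [[0.08, 0.1959, 0.1534], [0.08, 0.0693, 0.152], [0.08, 0.199, 0.0235], [0.08, 0.1696, 0.1252], [0.08, 0.0777, 0.0429]]
0.085 [[0.085, 0.1938, 0.1509], [0.085, 0.0667, 0.1494], [0.085, 0.197, 0.0204], [0.085, 0.1675, 0.1226], [0.085, 0.0752, 0.0399]]
0.09 [[0.09, 0.1918, 0.1483], [0.09, 0.0642, 0.1468], [0.09, 0.1949, 0.0173], [0.09, 0.1653, 0.1199], [0.09, 0.0726, 0.0369]]
```

View pics/sA.png

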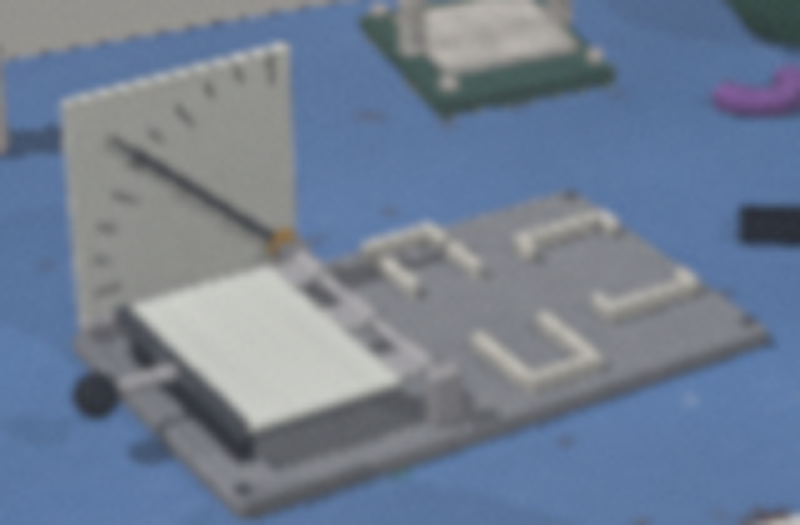

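Call:
drive_tool --hand '[0, 0, 0, 0, 0, 0, 0, 0, 0, 0]' --pt "0.8 -3.8 1" --pt "1.6 -7.6 2" --pt "2.4 -11.4 3" --pt "3.2 -15.2 4" --pt "4 -19 5" --pt "4.8 -23 5" --pt "5.6 -27 5" --pt "6.4 -31 5" --pt "7.2 -35 5" --pt "8 -39 5" --turn '[0.01, 0.02, 0.03, 0.04, 0.05, 0.06, 0.07, 0.08, 0.087, 0.087]'

```text
clock: 2.28
position: [0.3654, 0.1923, 0.2557]
tcp_rot: [0.824, 0.566, 0.001, 0.0]
contact_force: [-0.3, -0.5, 0.5]
width: 0.0935
```

Call:
drive_tool --hand '[0, 0, 0, 0, 0, 0, 0, 0, 0, 0]' --pt "0.8 -4 0" --pt "1.6 -8 0" --pt "2.4 -12 0" --pt "3.2 -16 0" --pt "4 -20 0" --pt "4.8 -24 0" --pt "5.6 -28 0" --pt "6.4 -32 0" --pt "7.2 -36 0" --pt "8 -40 0" --turn '[0, 0, 0, 0, 0, 0, 0, 0, 0, 0]'

```text
clock: 3.12
position: [0.4455, -0.2084, 0.2557]
tcp_rot: [0.825, 0.566, 0.0, 0.0]
contact_force: [0.6, 0.7, -0.9]
width: 0.094
```

Call:
drive_tool --hand '[0.3, 0.4, 0.5, 0.5, 0.5, 0.5, 0.5, 0.5]' --pt "0.8 -3.8 -1" --pt "1.6 -7.6 -2" --pt "2.4 -11.4 -3" --pt "3.1 -15 -4" --pt "3.1 -16 -5" --pt "3.1 -16 -6" --pt "3.1 -16 -6" --pt "3.1 -16 -6" --turn '[0, 0, 0, 0, 0, 0, 0, 0]'

```text
clock: 3.78
position: [0.4762, -0.3643, 0.1948]
tcp_rot: [0.824, 0.566, 0.0, -0.001]
contact_force: [0.2, 0.3, 0.4]
width: 0.048
```

Run:
```python
from h import *
o=robot.get_obs(); print(o['clock'],o['position'],o['tcp_rot'],o['width'],o['joint_pos'])
f=grab('wrist','w1')
for r in finder.find_in('carver','wrist')[:3]: print(r['confidence'],np.array(r['extent'])*[640,480,640,480])
print(proj(f,[[.41056,-.34227,.0045],[.54148,-.3925,.0045],[.476,-.3674,.0045]]))
```

```text
3.7833 [ 0.47621957 -0.36425855  0.19479084] [ 8.24194376e-01  5.66306132e-01  1.26006418e-05 -9.97951329e-04] 0.048016093761950124 [-8.42025619e-01  1.39650330e-01  1.69901582e+00  2.87409286e-04
  1.30490322e+00 -2.04613636e+00]
0.9 [321.024 147.6   329.28  271.68 ]
[[321.05284185 148.29043195]
 [321.2522458  271.14339703]
 [321.13650444 212.92241385]]
```

View pics/w1.png

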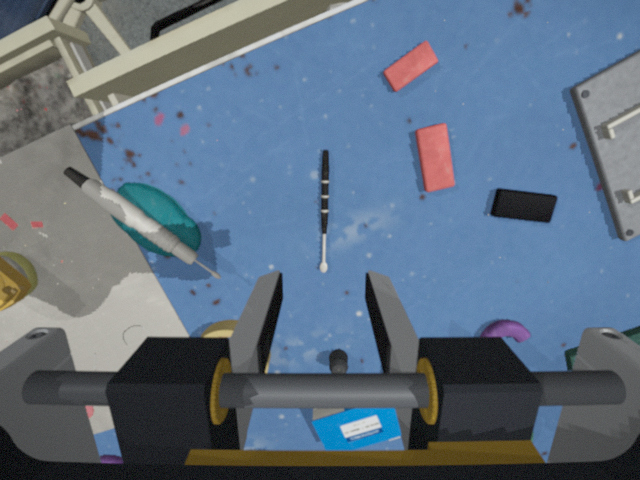

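Run:
```python
from h import *
f=load('w1')
C=onz(f,[[325,150],[323.5,272]],0.0045); print(C,C.mean(0),np.arctan2(*(C[1]-C[0])[[1,0]]))
W=onz(f,[[416,127],[446,123],[456,187],[426,192]],0.011);print(W,W.mean(0),np.arctan2(*(W[3]-W[0])[[1,0]]))
o=robot.get_obs(); print(o['position'])
print(proj(f,[o['position']]))
```

```text
[[ 0.41370174 -0.33899877  0.0045    ]
 [ 0.54344313 -0.39042167  0.0045    ]] [ 0.47857243 -0.36471022  0.0045    ] -0.37735519388651906
[[ 0.42513775 -0.24357202  0.011     ]
 [ 0.43224368 -0.21356399  0.011     ]
 [ 0.49981651 -0.22080992  0.011     ]
 [ 0.49348364 -0.25272385  0.011     ]] [ 0.4626704  -0.23266744  0.011     ] -0.1331127579777319
[ 0.4769256  -0.36474254  0.19638801]
[[324.02239743 288.5454194 ]]
```

Call:
drive_tool --hand '[0.5, 0.5, 0.5, 0.5, 0.5, 0.5, 0.5, 0.5, 0.5, 0.5]' --pt "0.1 -0.1 -3" --pt "0.1 -0.1 -7" --pt "0.1 -0.1 -11" --pt "0.1 -0.1 -14" --pt "0.1 -0.1 -16" --pt "0.1 -0.1 -17.5" --pt "0.1 -0.1 -18.4" --pt "0.1 -0.1 -18.8" --pt "0.1 -0.1 -19.2" --pt "0.1 -0.1 -19.2" --turn '[0, 0, 0, 0, 0, 0, 0, 0, 0, 0]'

```text
clock: 4.72
position: [0.478, -0.3672, 0.0042]
tcp_rot: [0.824, 0.566, 0.0, 0.001]
contact_force: [-1.9, 0.4, -0.0]
width: 0.0473
```

Call:
drive_tool --hand '[0.7, 0.85, 1, 1, 1, 1, 1, 1, 1, 1]' --pt "0 0 0" --pt "0 0 0" --pt "0 0 0" --pt "0 0 0" --pt "0 0 0" --pt "0 0 0" --pt "0 0 0" --pt "0 0 1" --pt "0 0 3" --pt "0 0 6" --turn '[0, 0, 0, 0, 0, 0, 0, 0, 0, 0]'

```text
clock: 5.55
position: [0.4759, -0.3653, 0.0618]
tcp_rot: [0.825, 0.566, -0.0, -0.003]
contact_force: [0.2, 0.3, -0.5]
width: 0.0081
```

Run:
```python
from h import *
o=robot.get_obs(); print(o['clock'],o['position'],o['width'],o['contact_force'])
f=grab('wrist','w2')
```

```text
5.55 [ 0.47588349 -0.36534204  0.061847  ] 0.008098701873988146 [ 0.15461085  0.29224263 -0.48196052]
```

View pics/w2.png

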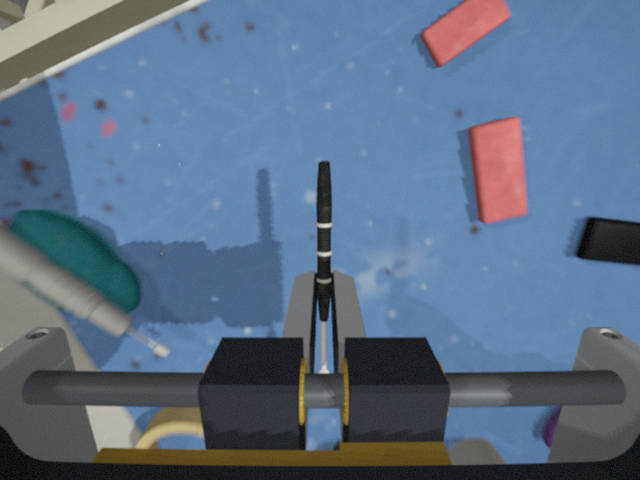

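Run:
```python
from h import *
f=load('w2'); 
for z in (.058,.064,.07):
  C=onz(f,[[324,161.5],[323.5,373]],z); print(C,C.mean(0)[:2]-[.4765,-.366],np.linalg.norm(C[1]-C[0]),np.arctan2(*(C[1]-C[0])[[1,0]]))
```

```text
[[ 0.41037502 -0.34040689  0.058     ]
 [ 0.53462072 -0.38846288  0.058     ]] [-0.00400213  0.00156512] 0.13321550217056458 -0.36905982056272296
[[ 0.40994691 -0.3402652   0.064     ]
 [ 0.53010359 -0.38673964  0.064     ]] [-0.00647475  0.00249758] 0.128831291105528 -0.36905982056272263
[[ 0.4095188  -0.34012351  0.07      ]
 [ 0.52558647 -0.38501639  0.07      ]] [-0.00894737  0.00343005] 0.12444708004049143 -0.36905982056272274
```

Call:
drive_tool --hand '[1, 1, 1, 1, 1, 1, 1, 1, 1, 1]' --pt "0.2 1.5 2" --pt "0.5 4 4" --pt "1 8 6" --pt "1.5 12 6" --pt "2 16 6" --pt "2.5 20 6" --pt "3 24 6" --pt "3.5 28 6" --pt "3.8 32 6" --pt "4 36 6" --turn '[0.05, 0.1, 0.15, 0.2, 0.25, 0.3, 0.35, 0.4, 0.46, 0.52]'

```text
clock: 6.43
position: [0.5177, -0.0052, 0.1244]
tcp_rot: [0.65, 0.76, 0.0, 0.001]
contact_force: [0.9, -0.1, -0.6]
width: 0.0079
```

Call:
drive_tool --hand '[1, 1, 1, 1, 1]' --pt "0 3 0" --pt "0 4.5 0" --pt "0 5.4 0" --pt "0 5.4 0" --pt "0 5.4 0" --turn '[0, 0, 0, 0, 0]'

```text
clock: 6.85
position: [0.5177, 0.0466, 0.1238]
tcp_rot: [0.651, 0.759, -0.0, 0.0]
contact_force: [0.8, 1.1, 0.4]
width: 0.0082
```

Run:
```python
from h import *
o=robot.get_obs(); print(o['clock'],o['position'],o['tcp_rot'],o['width'],o['contact_force'])
f=grab('wrist','w3'); grab('top','t3')
```

```text
6.85 [0.51771731 0.04657191 0.12377875] [ 6.51178206e-01  7.58924783e-01 -8.73365864e-06  3.44594129e-04] 0.008153732939765075 [0.77471015 1.10471216 0.37927023]
```

View pics/w3.png

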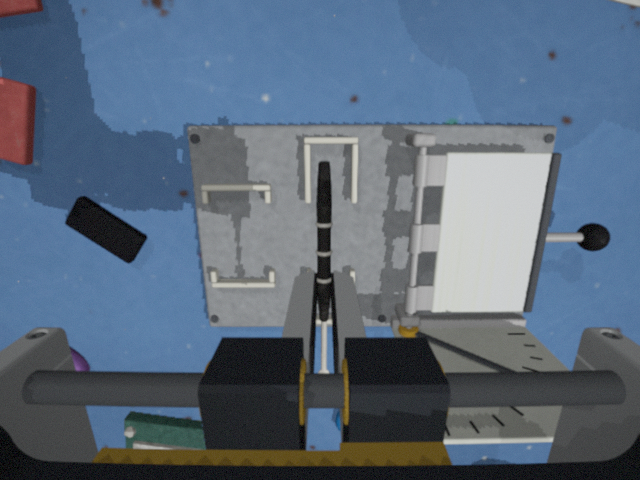

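```bash
python3 - <<'E'
from h import *
f=load('w3')
B=onz(f,[[188,126],[557,126],[210,328]],.012); print('board',B,np.arctan2(*(B[2]-B[0])[[1,0]]),np.arctan2(*(B[1]-B[0])[[1,0]])-np.pi/2,np.linalg.norm(B[1]-B[0]))
L=onz(f,[[304,138],[358,138]],.022); print('longnear',L,np.linalg.norm(L[0]-L[1]))
m=L.mean(0); y=.15; print('long ctr',m[:2]+.085*np.array([np.cos(y),np.sin(y)]))
S=onz(f,[[202,185],[270,185],[274,286],[210,287]],.022);print('short',S,S.mean(0),np.arctan2(*(S[3]-S[0]+S[2]-S[1])[[1,0]]))
print('knob',onz(f,[[593,237]],.036))
C=onz(f,[[324,161],[324,370]],.124-.002);print('carver',C,np.arctan2(*(C[1]-C[0])[[1,0]]), C[0,:2]+.07*np.array([np.cos(y),np.sin(y)]))
E
python3 - <<'E'
import cv2
a=cv2.imread('pics/w3.png')
cv2.imwrite('pics/w3a.png',cv2.resize(a[110:340,180:400],None,fx=2.6,fy=2.6,interpolation=cv2.INTER_CUBIC))
cv2.imwrite('pics/w3b.png',cv2.resize(a[110:450,380:620],None,fx=1.75,fy=1.75,interpolation=cv2.INTER_CUBIC))
E
```

```text
board [[ 0.44522321 -0.07794142  0.012     ]
 [ 0.39784528  0.22312436  0.012     ]
 [ 0.63221496 -0.04924552  0.012     ]] 0.1522728413741378 0.15608730013047278 0.3047708506468783
longnear [[0.44021026 0.01827497 0.022     ]
 [0.43361773 0.06081778 0.022     ]] 0.04305057171069453
long ctr [0.52095954 0.05224862]
short [[ 0.49023967 -0.06046856  0.022     ]
 [ 0.48169652 -0.00444181  0.022     ]
 [ 0.5723573   0.00898785  0.022     ]
 [ 0.582453   -0.04862903  0.022     ]] [ 0.53168662 -0.02613789  0.022     ] 0.13730854668210027
knob [[0.4806411  0.26875187 0.036     ]]
carver [[0.4477778  0.03559371 0.122     ]
 [0.57619357 0.05549548 0.122     ]] 0.15375599411283183 [0.51699177 0.04605438]
```

View pics/w3a.png

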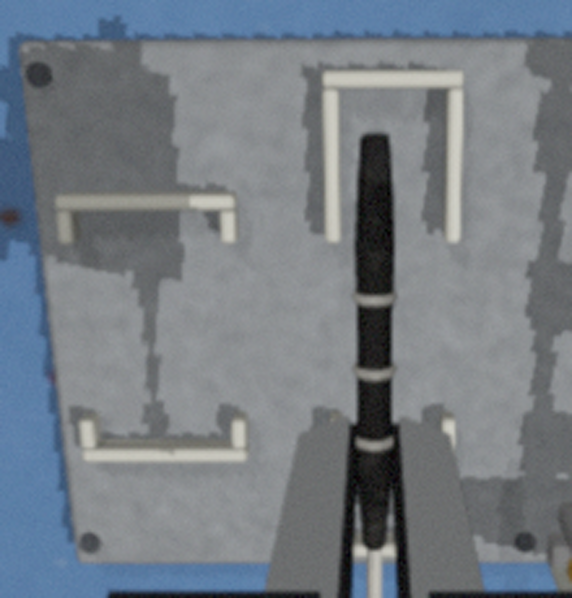

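View pics/w3b.png

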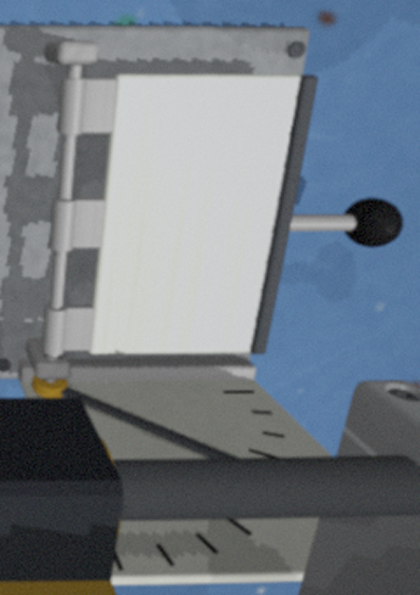

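Call:
drive_tool --hand '[1, 1, 1, 1, 1, 1, 1, 1, 1, 1]' --pt "0.3 0.4 -2" --pt "0.3 0.4 -4" --pt "0.3 0.4 -6" --pt "0.3 0.4 -7.5" --pt "0.3 0.4 -8.8" --pt "0.3 0.4 -9.6" --pt "0.3 0.4 -10.2" --pt "0.3 0.4 -10.5" --pt "0.3 0.4 -10.7" --pt "0.3 0.4 -10.7" --turn '[0, 0, 0, 0, 0, 0, 0, 0, 0, 0]'

```text
clock: 7.78
position: [0.5209, 0.0507, 0.0167]
tcp_rot: [0.651, 0.759, 0.0, 0.0]
contact_force: [0.6, 0.3, 0.4]
width: 0.0079
```

Call:
drive_tool --hand '[0.9, 0.8, 0.7, 0.6, 0.6, 0.6, 0.6, 0.6, 0.6, 0.6]' --pt "0 0 0" --pt "0 0 0" --pt "0 0 0" --pt "0 0 0" --pt "0 0 0" --pt "0 0 2" --pt "0 0 5" --pt "0 0 8" --pt "0 0 11" --pt "0 0 11" --turn '[0, 0, 0, 0, 0, 0, 0, 0, 0, 0]'

```text
clock: 8.62
position: [0.5248, 0.0506, 0.1332]
tcp_rot: [0.651, 0.759, 0.003, 0.005]
contact_force: [1.5, 0.6, 0.9]
width: 0.0375
```

Run:
```python
from h import *
o=robot.get_obs(); print(o['clock'],o['position'],o['tcp_rot'],o['width'],o['contact_force'])
f=grab('wrist','w4')
```

```text
8.6167 [0.52481012 0.05057989 0.13321143] [0.65117373 0.75890565 0.00328736 0.0049172 ] 0.03754529421663889 [1.53922214 0.60623575 0.88897982]
```

View pics/w4.png

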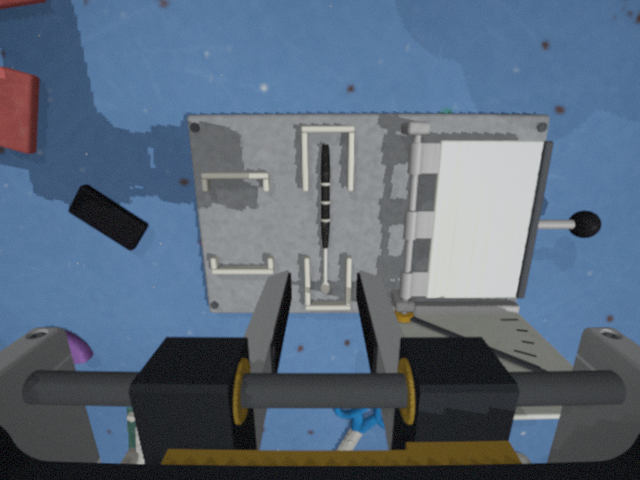

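```bash
python3 - <<'E'
from h import *
f=load('w4')
C=onz(f,[[325,146],[325,292]],.0165);L=onz(f,[[303,127],[354,127],[350,310],[306,310]],.022)
S=onz(f,[[202,174],[268,174],[273,272],[211,273]],.022)
y=np.arctan2(*(L[3]-L[0]+L[2]-L[1])[[1,0]])
print(y,C,L,L.mean(0),np.linalg.norm(C[1]-C[0]),np.linalg.norm(L[2]-L[1])); d=(C.mean(0)-L.mean(0))[:2]; print('off',d@[np.cos(y),np.sin(y)],d@[-np.sin(y),np.cos(y)],np.arctan2(*(C[1]-C[0])[[1,0]]))
print('short',S.mean(0), 'knob',onz(f,[[585,224]],.036), S.mean(0)-L.mean(0))
# pointer
import h
for xb in (.083,.087,.091):
  pass
E
python3 - <<'E'
import cv2
a=cv2.imread('pics/w4.png')
cv2.imwrite('pics/w4b.png',cv2.resize(a[280:430,380:600],None,fx=3.6,fy=3.6,interpolation=cv2.INTER_CUBIC))
E
```

```text
0.1548229702635242 [[0.45264113 0.03979308 0.0165    ]
 [0.5871687  0.06075925 0.0165    ]] [[0.44024302 0.01972715 0.022     ]
 [0.43389072 0.06076494 0.022     ]
 [0.59966118 0.08704589 0.022     ]
 [0.60621587 0.04522204 0.022     ]] [0.5200027 0.05319   0.022    ] 0.13615156604555426 0.16784079342897287
off -0.0005459437699103007 -0.0028639065898765142 0.15460654453109446
short [ 0.53166483 -0.02564079  0.022     ] knob [[0.48032488 0.26888415 0.036     ]] [ 0.01166213 -0.0788308   0.        ]
```

View pics/w4b.png

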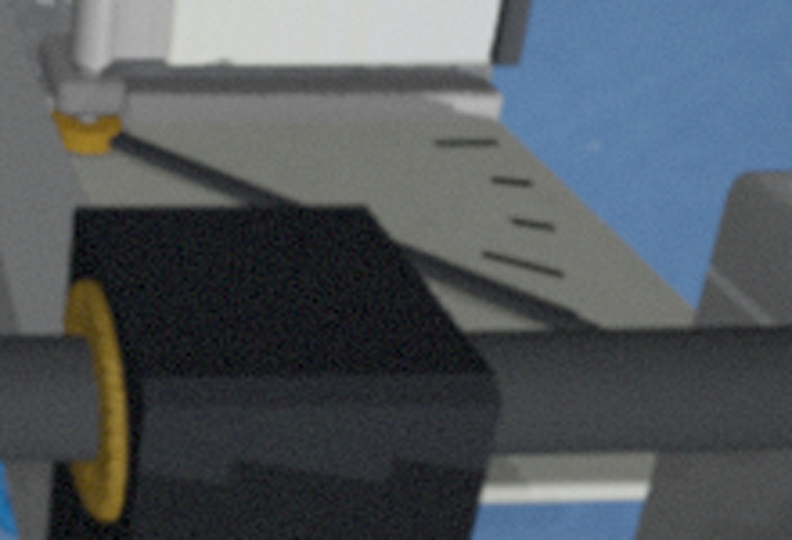

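Call:
drive_tool --hand '[0.5, 0.4, 0.35, 0.35, 0.35, 0.35, 0.35, 0.35, 0.35, 0.35]' --pt "-0.7 -3.5 0" --pt "-1.5 -7 0" --pt "-2.3 -11 0" --pt "-3.2 -15 0" --pt "-4 -19 0" --pt "-4.9 -23 0" --pt "-5.6 -26.5 0" --pt "-6 -28.5 -2" --pt "-6 -28.5 -5" --pt "-6 -28.5 -7" --turn '[-0.05, -0.1, -0.15, -0.2, -0.25, -0.275, -0.275, -0.275, -0.275, -0.275]'

```text
clock: 9.5
position: [0.4587, -0.2345, 0.0534]
tcp_rot: [0.75, 0.661, -0.0, -0.002]
contact_force: [0.5, 0.6, -0.5]
width: 0.061
```

Run:
```python
from h import *
o=robot.get_obs(); print(o['clock'],o['position'],o['tcp_rot'],o['width'],o['contact_force'])
f=grab('wrist','w5'); print(proj(f,[[.4615,-.2335,.011],o['position']]))
```

```text
9.5 [ 0.45874952 -0.23451022  0.05340694] [ 7.50118183e-01  6.61301832e-01 -2.48158351e-04 -1.59312204e-03] 0.06101463876822577 [ 0.45740419  0.58269916 -0.50244027]
[[326.05994515 263.37624433]
 [324.34184155 286.20378245]]
```

View pics/w5.png

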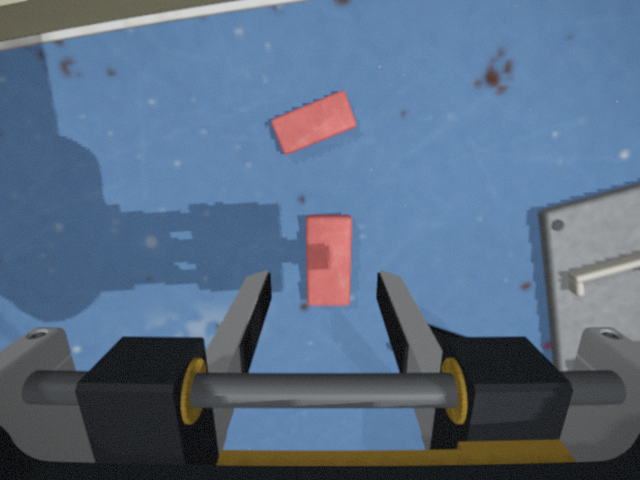

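Call:
drive_tool --hand '[0.35, 0.35, 0.35, 0.35, 0.35, 0.35]' --pt "0 0 -2" --pt "0 0 -3.5" --pt "0 0 -4.5" --pt "0 0 -5" --pt "0 0 -5.3" --pt "0 0 -5.3" --turn '[0, 0, 0, 0, 0, 0]'

```text
clock: 10.05
position: [0.4605, -0.2339, 0.0033]
tcp_rot: [0.749, 0.662, -0.0, -0.0]
contact_force: [-0.6, 0.9, -0.1]
width: 0.0607
```

Call:
drive_tool --hand '[0.6, 0.8, 1, 1, 1, 1, 1, 1, 1, 1]' --pt "0 0 0" --pt "0 0 0" --pt "0 0 0" --pt "0 0 0" --pt "0 0 0" --pt "0 0 0" --pt "0 0 1" --pt "0 0 3" --pt "0 0 6" --pt "0 0 9" --turn '[0, 0, 0, 0, 0, 0, 0, 0, 0, 0]'

```text
clock: 10.88
position: [0.4598, -0.2335, 0.0943]
tcp_rot: [0.749, 0.662, -0.0, -0.001]
contact_force: [0.6, 0.4, -0.7]
width: 0.0313
```

Run:
```python
from h import *
o=robot.get_obs(); print(o['clock'],o['position'],o['tcp_rot'],o['width'],o['contact_force'])
f=grab('wrist','w6')
```

```text
10.8833 [ 0.45975808 -0.23351012  0.09426867] [ 7.49177173e-01  6.62368857e-01 -2.14369879e-04 -1.00733166e-03] 0.03127524526947079 [ 0.60038533  0.44094719 -0.74311083]
```

View pics/w6.png

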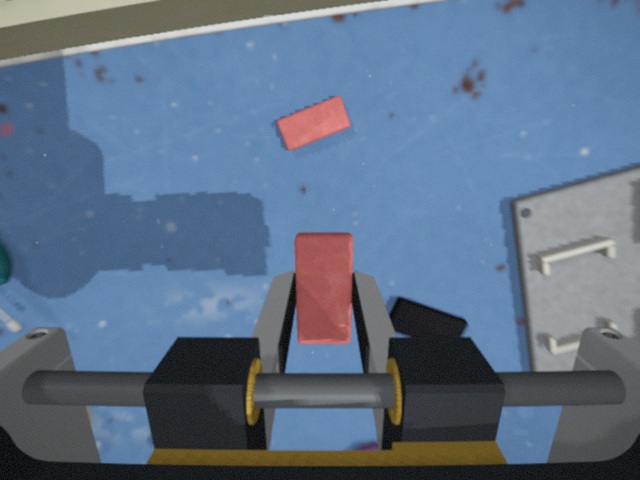

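Run:
```python
from h import *
f=load('w6'); W=onz(f,[[297,234],[353,234],[349.5,341],[301,341]],.094+.007); print(W,W.mean(0),np.linalg.norm(W[3]-W[0]),np.linalg.norm(W[1]-W[0]),np.arctan2(*(W[3]-W[0]+W[2]-W[1])[[1,0]]))
```

```text
[[ 0.42481005 -0.24382546  0.101     ]
 [ 0.42841718 -0.21442453  0.101     ]
 [ 0.49335196 -0.22274858  0.101     ]
 [ 0.48988176 -0.25097288  0.101     ]] [ 0.45911523 -0.23299286  0.101     ] 0.06546306904887186 0.02962137609934028 -0.11844834198885848
```

Call:
drive_tool --hand '[1, 1, 1, 1, 1, 1, 1, 1]' --pt "1 3 0" --pt "2 6.5 0" --pt "3.2 10 0" --pt "4.6 14 0" --pt "6 17.5 0" --pt "7.1 20.6 0" --pt "7.1 20.6 0" --pt "7.1 20.6 0" --turn '[0.05, 0.1, 0.15, 0.2, 0.25, 0.28, 0.28, 0.28]'

```text
clock: 11.6
position: [0.5318, -0.0268, 0.0938]
tcp_rot: [0.648, 0.761, -0.0, 0.0]
contact_force: [-0.2, -0.6, -0.5]
width: 0.0315
```

Run:
```python
from h import *
o=robot.get_obs(); print(o['clock'],o['position'],o['tcp_rot'],o['width'],o['contact_force'])
f=grab('wrist','w7')
```

```text
11.6 [ 0.53176861 -0.02678872  0.09380041] [ 6.48225752e-01  7.61448161e-01 -8.73258392e-05  2.54139466e-04] 0.031487475098977286 [-0.16508634 -0.55491616 -0.45225123]
```

View pics/w7.png

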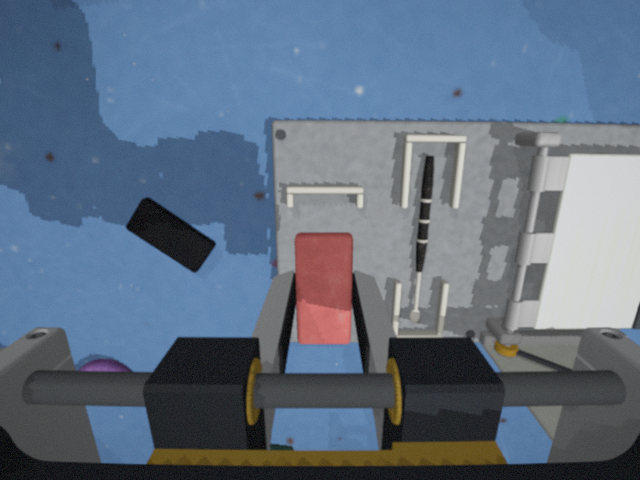

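Run:
```python
from h import *
f=load('w7'); y=.154
S=onz(f,[[286,186],[364,186]],.022); print(S,np.linalg.norm(S[0]-S[1]),S.mean(0)[:2]+.047*np.array([np.cos(y),np.sin(y)]))
W=onz(f,[[297,234],[353,234],[349.5,341],[301,341]],.094+.007); print(W.mean(0))
```

```text
[[ 0.48979012 -0.06225319  0.022     ]
 [ 0.48051506 -0.00528059  0.022     ]] 0.05772264914603933 [ 0.53159636 -0.02655746]
[ 0.53062743 -0.02646258  0.101     ]
```

Aligned. Lower, release and lift.

Call:
drive_tool --hand '[1, 1, 1, 1, 1, 1, 1, 1, 1]' --pt "0 0 -2" --pt "0 0 -4" --pt "0 0 -5.5" --pt "0 0 -6.5" --pt "0 0 -7.1" --pt "0 0 -7.4" --pt "0 0 -7.6" --pt "0 0 -7.7" --pt "0 0 -7.7" --turn '[0, 0, 0, 0, 0, 0, 0, 0, 0]'

```text
clock: 12.4
position: [0.532, -0.0283, 0.017]
tcp_rot: [0.649, 0.76, 0.0, 0.001]
contact_force: [-0.8, 0.8, 0.3]
width: 0.0316
```

Call:
drive_tool --hand '[0.6, 0.5, 0.45, 0.45, 0.45, 0.45, 0.45, 0.45, 0.45, 0.45]' --pt "0 0 0" --pt "0 0 0" --pt "0 0 0" --pt "0 0 0" --pt "0 0 2" --pt "0 0 5" --pt "0 0 9" --pt "0 0 13" --pt "0 0 16" --pt "0 0 16" --turn '[0, 0, 0, 0, 0, 0, 0, 0, 0, 0]'

```text
clock: 13.23
position: [0.5358, -0.0291, 0.1845]
tcp_rot: [0.649, 0.761, 0.003, 0.006]
contact_force: [1.1, 0.1, 0.1]
width: 0.052
```

Run:
```python
from h import *
o=robot.get_obs(); print(o['clock'],o['position'],o['tcp_rot'],o['width'],o['contact_force'])
f=grab('wrist','w8')
```

```text
13.2333 [ 0.5358378  -0.02909256  0.18449214] [0.64926845 0.76052807 0.00292258 0.00624493] 0.051958248694086474 [1.09821254 0.05161588 0.12809161]
```

View pics/w8.png

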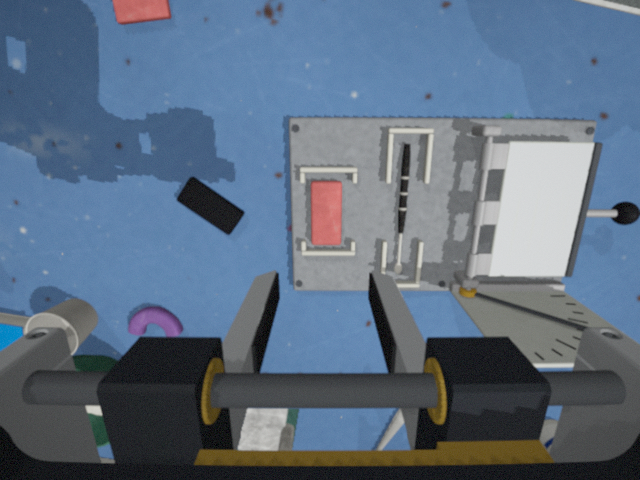

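Call:
drive_tool --hand '[0.45, 0.45, 0.45, 0.45, 0.45, 0.45, 0.45, 0.45, 0.45, 0.45]' --pt "-1.5 1 2" --pt "-3 4 3" --pt "-4 7.5 3" --pt "-5 11 3" --pt "-5.2 15 3" --pt "-5.2 19 3" --pt "-5.2 23 3" --pt "-5.2 26 3" --pt "-5.2 29 3" --pt "-5.2 29.6 2" --turn '[-0.12, -0.24, -0.36, -0.48, -0.6, -0.72, -0.84, -0.96, -1.08, -1.2]'

```text
clock: 14.12
position: [0.4791, 0.2721, 0.1963]
tcp_rot: [0.96, 0.281, 0.0, -0.001]
contact_force: [0.8, -0.3, 0.8]
width: 0.0519
```

Call:
drive_tool --hand '[0.45, 0.45, 0.45, 0.45]' --pt "0 0 -2" --pt "0 0 -4" --pt "0 0 -4" --pt "0 0 -4" --turn '[-0.07, -0.07, -0.07, -0.07]'

```text
clock: 14.45
position: [0.4779, 0.2675, 0.1541]
tcp_rot: [0.969, 0.249, -0.003, 0.0]
contact_force: [0.7, 0.3, 0.3]
width: 0.0517
```

Run:
```python
from h import *
o=robot.get_obs(); print(o['clock'],o['position'],o['tcp_rot'],o['width'],o['contact_force'],o['joint_pos'])
f=grab('wrist','w9'); grab('top','t9'); s=grab('scene','s9')
print(proj(f,[[.480,.2685,.036],o['position']]))
a=cv2.imread('pics/s9.png'); cv2.imwrite('pics/s9a.png',cv2.resize(a[205:310,165:325],None,fx=5,fy=5,interpolation=cv2.INTER_CUBIC))
```

```text
14.45 [0.47785244 0.26747842 0.15405903] [ 9.68589811e-01  2.48650501e-01 -2.58685012e-03  1.20229804e-04] 0.051728231517835135 [0.72887752 0.28984692 0.29518198] [ 3.03189871e-01  6.27734433e-02  1.86028395e+00  3.00629772e-05
  1.22371447e+00 -1.99395648e-01]
[[327.15250813 229.54470138]
 [324.15435297 285.40172517]]
```

View pics/w9.png

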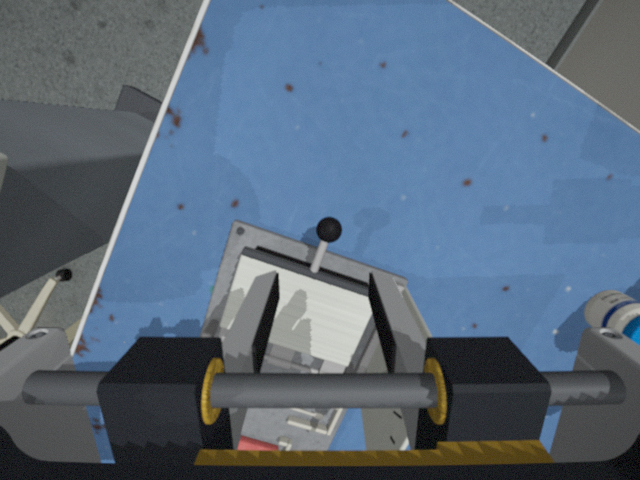

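View pics/s9a.png

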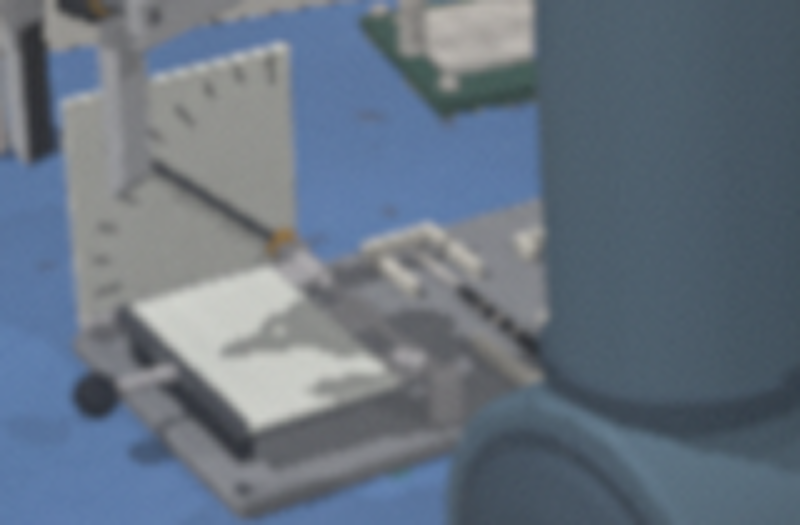

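Call:
drive_tool --hand '[0.45, 0.45, 0.45, 0.45, 0.45, 0.45, 0.45, 0.45, 0.45]' --pt "0.1 0 -3" --pt "0.1 0 -6" --pt "0.1 0 -9" --pt "0.1 0 -11" --pt "0.1 0 -12.2" --pt "0.1 0 -13" --pt "0.1 0 -13.5" --pt "0.1 0 -13.8" --pt "0.1 0 -13.8" --turn '[0, 0, 0, 0, 0, 0, 0, 0, 0]'

```text
clock: 15.35
position: [0.4812, 0.2681, 0.0191]
tcp_rot: [0.969, 0.248, 0.001, -0.0]
contact_force: [-0.5, -0.3, 0.5]
width: 0.0516
```

Run:
```python
from h import *
o=robot.get_obs(); print(o['clock'],o['position'],o['tcp_rot'],o['width'],o['contact_force'])
f=grab('wrist','w10')
g=load('scene0'); A=lambda p: np.array(p,float)/5+[165,205]
for xb in (.084,.089):
  b=plane(g,A([[113,140],[200,193],[250,223],[283,240]]),xb); print(b.round(4).tolist(), np.arctan2(b[0,2]-b[2,2],b[0,1]-b[2,1]),[np.arctan2(q[2]-.036,q[1]-.07) for q in b[:2]],np.hypot(b[0,2]-.036,b[0,1]-.07))
f8=load('w8')
import h
h.YAW=.154; h.SL=np.array([.5205,.0525])
for xb in (.08,.084,.089):
  b=plane(f8,[[485,293.5],[545,313],[580,324]],xb); print(xb,b.round(4).tolist(),np.arctan2(b[2,2]-b[0,2],b[2,1]-b[0,1]),[np.arctan2(q[2]-.036,q[1]-.07) for q in b])
a=cv2.imread('pics/w8.png'); cv2.imwrite('pics/w8a.png',cv2.resize(a[260:370,440:640],None,fx=4,fy=4,interpolation=cv2.INTER_CUBIC))
```

```text
15.35 [0.48124412 0.26813354 0.01914419] [ 9.68632158e-01  2.48497987e-01  7.01796040e-04 -3.14480614e-05] 0.051589674616505654 [-0.49418624 -0.26910452  0.54762824]
[[0.084, 0.1682, 0.1234], [0.084, 0.1219, 0.0805], [0.084, 0.0943, 0.0551], [0.084, 0.0755, 0.0396]] 0.7459561280731257 [np.float64(0.7273522112198476), np.float64(0.7086194869111956)] 0.13141140623663894
[[0.089, 0.166, 0.1207], [0.089, 0.1196, 0.0776], [0.089, 0.0918, 0.0522], [0.089, 0.073, 0.0366]] 0.7459561280731251 [np.float64(0.7229334176943558), np.float64(0.6987557568062245)] 0.12801977539748777
0.08 [[0.08, 0.0859, 0.0423], [0.08, 0.1256, 0.0819], [0.08, 0.1459, 0.1011]] 0.7745695893424441 [np.float64(0.3794602533499725), np.float64(0.6900416919323552), np.float64(0.7087385934736627)]
0.084 [[0.084, 0.09, 0.0346], [0.084, 0.1307, 0.0751], [0.084, 0.1515, 0.0948]] 0.7745695893424434 [np.float64(-0.071376760741983), np.float64(0.5726034780977369), np.float64(0.6248040116247429)]
0.089 [[0.089, 0.0951, 0.0249], [0.089, 0.137, 0.0666], [0.089, 0.1584, 0.0868]] 0.7745695893424437 [np.float64(-0.4173959024853867), np.float64(0.4287333259804047), np.float64(0.5218762520104796)]
```

View pics/w8a.png

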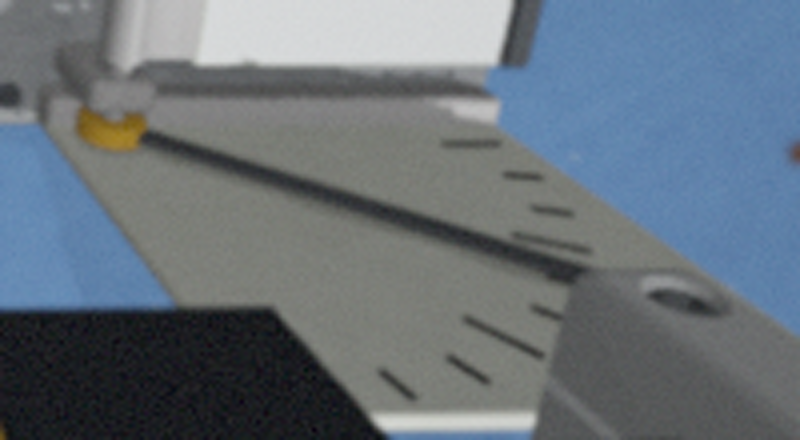

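View pics/w10.png

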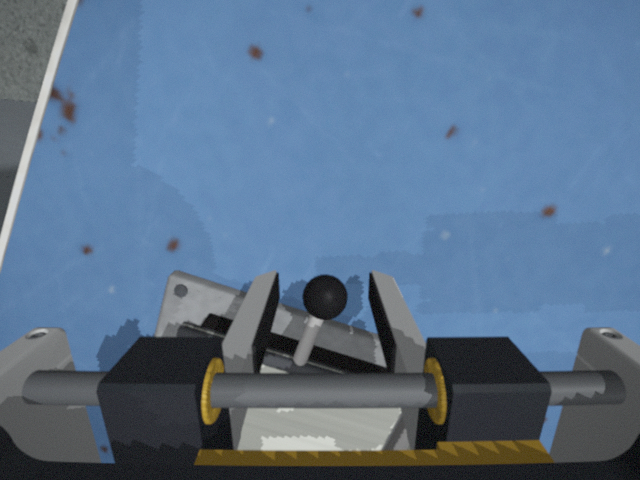

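Run:
```python
from h import *
f=load('w10'); print(proj(f,[[.4812,.2681,z] for z in (.019,.036,.038)])); print(onz(f,[[325,296.5]],.036))
```

```text
[[324.07651266 285.34759482]
 [324.1784733  299.24805635]
 [324.19169176 301.05030871]]
[[0.48080247 0.26971928 0.036     ]]
```

Call:
drive_tool --hand '[0.6, 0.8, 1, 1, 1, 1, 1, 1]' --pt "0 0 0" --pt "0 0 0" --pt "0 0 0" --pt "0 0 0" --pt "0 0 0" --pt "0 0 0" --pt "0 0 0" --pt "0 0 0" --turn '[0, 0, 0, 0, 0, 0, 0, 0]'

```text
clock: 16.07
position: [0.4817, 0.2685, 0.019]
tcp_rot: [0.969, 0.248, 0.001, -0.0]
contact_force: [3.8, 2.4, -1.0]
width: 0.0225
```

Run:
```python
from h import *
o=robot.get_obs(); print(o['clock'],o['position'],o['width'],o['contact_force'])
for t in np.arange(.04,.75,.05):
  d=15*(1-np.cos(t)); print(round(t,2),(d*.1534).round(2),(-d*.988).round(2),(15*np.sin(t)).round(2))
```

```text
16.0667 [0.48167751 0.26850697 0.01903497] 0.022545285519273792 [ 3.77939427  2.38015792 -1.0360295 ]
0.04 0.0 -0.01 0.6
0.09 0.01 -0.06 1.35
0.14 0.02 -0.14 2.09
0.19 0.04 -0.27 2.83
0.24 0.07 -0.42 3.57
0.29 0.1 -0.62 4.29
0.34 0.13 -0.85 5.0
0.39 0.17 -1.11 5.7
0.44 0.22 -1.41 6.39
0.49 0.27 -1.74 7.06
0.54 0.33 -2.11 7.71
0.59 0.39 -2.51 8.35
0.64 0.46 -2.93 8.96
0.69 0.53 -3.39 9.55
0.74 0.6 -3.88 10.11
```

Call:
drive_tool --hand '[1, 1, 1, 1, 1, 1, 1, 1, 1, 1]' --pt "0.05 0 0.6" --pt "0.06 -0.04 1.35" --pt "0.07 -0.12 2.1" --pt "0.09 -0.25 2.85" --pt "0.12 -0.4 3.55" --pt "0.15 -0.6 4.3" --pt "0.18 -0.83 5" --pt "0.22 -1.1 5.7" --pt "0.22 -1.1 5.7" --pt "0.22 -1.1 5.7" --turn '[0, 0, 0, 0, 0, 0, 0, 0, 0, 0]'

```text
clock: 16.9
position: [0.4835, 0.2571, 0.0761]
tcp_rot: [0.969, 0.248, 0.001, -0.0]
contact_force: [4.9, 1.9, -0.7]
width: 0.0225
```

Run:
```python
from h import *
o=robot.get_obs(); print(o['clock'],o['position'],o['width'],o['contact_force'])
grab('wrist','w11'); grab('scene','s11')
a=cv2.imread('pics/s11.png'); cv2.imwrite('pics/s11a.png',cv2.resize(a[185:310,165:325],None,fx=4.7,fy=4.7,interpolation=cv2.INTER_CUBIC))
```

```text
16.9 [0.48349471 0.25712336 0.07609531] 0.022535145296862336 [ 4.92005816  1.93233998 -0.65550582]
```

View pics/s11a.png

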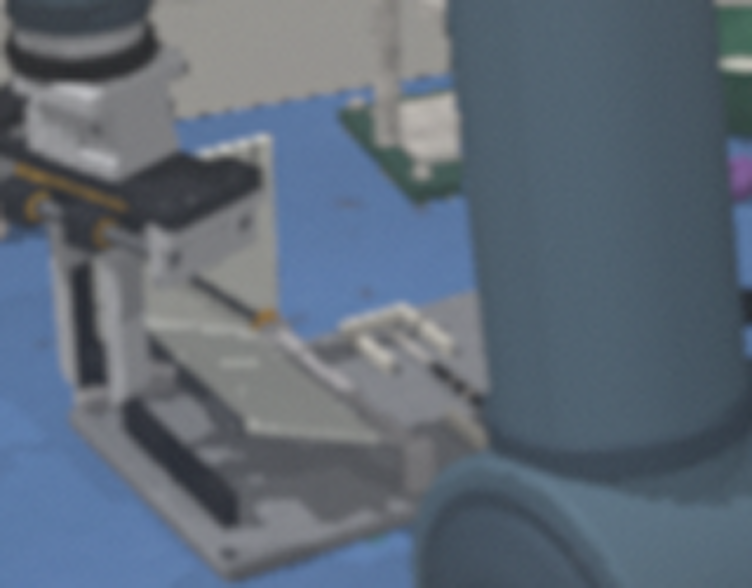

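View pics/w11.png

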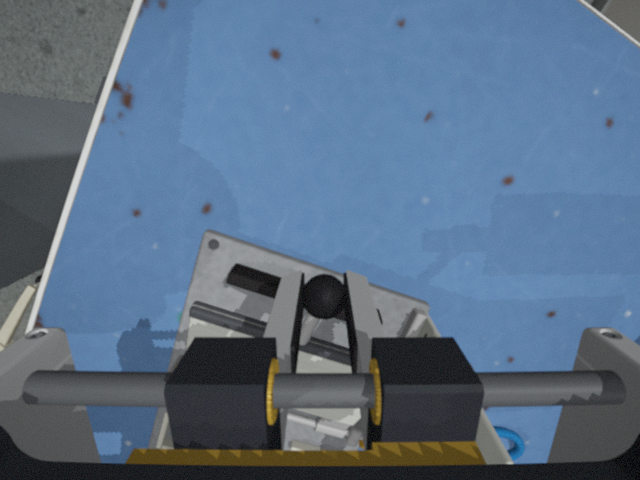

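Call:
drive_tool --hand '[1, 1, 1, 1, 1, 1, 1, 1, 1, 1]' --pt "0.04 -0.3 0.69" --pt "0.09 -0.63 1.36" --pt "0.14 -1 2.01" --pt "0.2 -1.4 2.65" --pt "0.26 -1.82 3.26" --pt "0.33 -2.28 3.85" --pt "0.38 -2.77 4.41" --pt "0.38 -2.77 4.41" --pt "0.38 -2.77 4.41" --pt "0.38 -2.77 4.41" --turn '[0, 0, 0, 0, 0, 0, 0, 0, 0, 0]'

```text
clock: 17.83
position: [0.4879, 0.2296, 0.1201]
tcp_rot: [0.969, 0.248, 0.002, -0.0]
contact_force: [6.7, 3.8, 0.4]
width: 0.0223
```

Run:
```python
from h import *
o=robot.get_obs(); print(o['clock'],o['position'],o['width'],o['contact_force'])
grab('wrist','w12'); grab('scene','s12'); grab('top','t12')
a=cv2.imread('pics/s12.png'); cv2.imwrite('pics/s12a.png',cv2.resize(a[185:310,165:325],None,fx=4.7,fy=4.7,interpolation=cv2.INTER_CUBIC))
a=cv2.imread('pics/t12.png'); cv2.imwrite('pics/t12a.png',cv2.resize(a[190:320,150:340],None,fx=4.2,fy=4.2,interpolation=cv2.INTER_CUBIC))
```

```text
17.8333 [0.48786186 0.22964904 0.12010575] 0.02228642140845973 [6.71387096 3.79854602 0.4434997 ]
```

View pics/s12a.png

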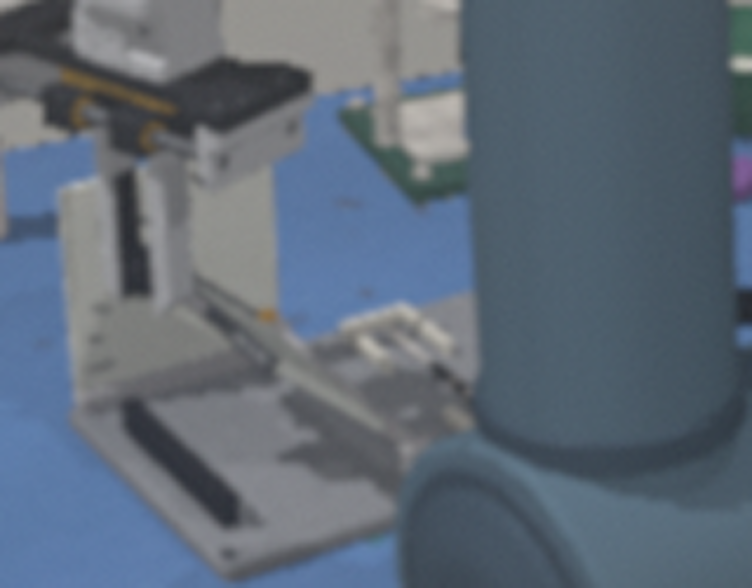

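View pics/w12.png

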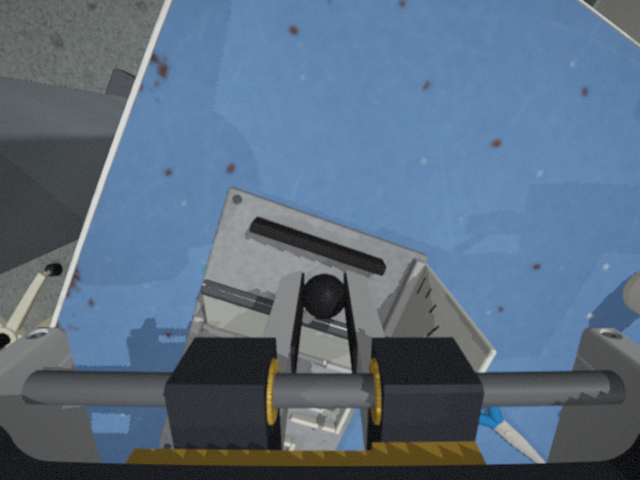

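View pics/t12a.png

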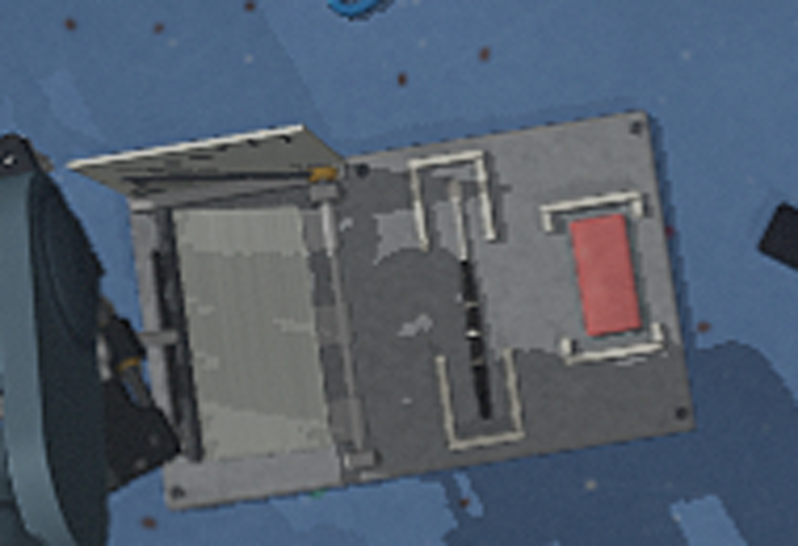

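Run:
```python
from h import *
import h
h.YAW=.154; h.SL=np.array([.519,.050])
def line(f,im,xb,th,r0,r1,col,off,s):
    P=[ [xb,.07+r*np.cos(th),.036+r*np.sin(th)] for r in (r0,r1)]
    p=((proj(f,fromb(P))-off)*s).astype(int); cv2.line(im,tuple(map(int,p[0])),tuple(map(int,p[1])),col,1)
f=load('scene0'); a=cv2.imread('pics/scene0.png'); im=cv2.resize(a[205:270,165:245],None,fx=9,fy=9,interpolation=cv2.INTER_CUBIC)
for th,c in ((.68,(255,0,0)),(.74,(0,0,255)),(.80,(0,255,0))): line(f,im,.086,th,0,.128,c,[165,205],9)
cv2.imwrite('pics/o1.png',im)
f=load('s12'); a=cv2.imread('pics/s12.png'); im=cv2.resize(a[225:300,170:265],None,fx=8,fy=8,interpolation=cv2.INTER_CUBIC)
for th,c in ((.68,(255,0,0)),(.74,(0,0,255)),(.80,(0,255,0))): line(f,im,-.073,th,0,.12,c,[170,225],8)
cv2.imwrite('pics/o2.png',im)
```

```text
(no output)
```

View pics/o1.png

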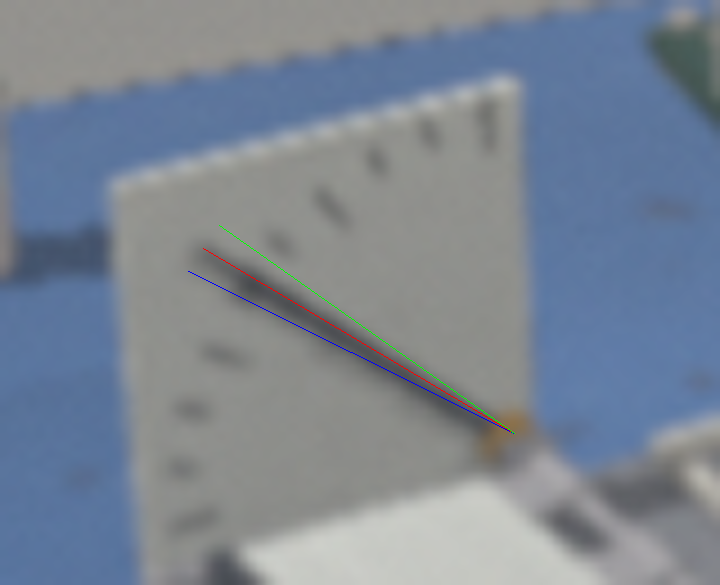

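View pics/o2.png

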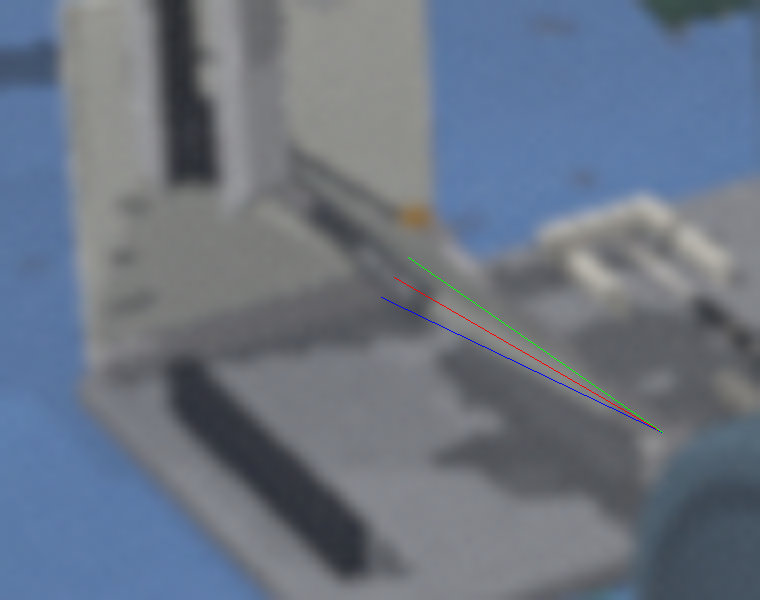

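Run:
```python
from h import *
import h
h.YAW=.154; h.SL=np.array([.5175,.0485])
f=load('top0'); p=lambda q: np.array(q,float)/5+[160,210]
e=tob(onz(f,p([[133,322],[152,322],[48,333]]),.036)); print(e)
w=tob(onz(f,p([[145,320],[318,285]]),.038)); print('white',w)
t=load('t12'); q=lambda s: np.array(s,float)/4.2+[150,190]
# white-panel left edge & right edge middle in t12
for th in (.68,.71,.74,.77,.8):
  for r in (.104,.116):
    print(th,r,((proj(t,fromb([[-.004,.07+r*np.cos(th),.036+r*np.sin(th)]]))-[150,190])*4.2).round(1))
b=cv2.resize(cv2.imread('pics/t12.png')[225:300,175:240],None,fx=9,fy=9,interpolation=cv2.INTER_CUBIC); cv2.imwrite('pics/t12b.png',b)
```

```text
[[-0.00567361  0.18122151  0.036     ]
 [-0.00707362  0.17210087  0.036     ]
 [-0.00465751  0.22277552  0.036     ]]
white [[-0.00580484  0.1748611   0.038     ]
 [-0.00188281  0.09002643  0.038     ]]
0.68 0.104 [[177.9 335.5]]
0.68 0.116 [[157.6 337.1]]
0.71 0.104 [[180.4 334.6]]
0.71 0.116 [[160.4 336.2]]
0.74 0.104 [[183.2 333.7]]
0.74 0.116 [[163.4 335.2]]
0.77 0.104 [[186.  332.8]]
0.77 0.116 [[166.6 334.2]]
0.8 0.104 [[189.1 331.9]]
0.8 0.116 [[170.  333.2]]
```

View pics/t12b.png

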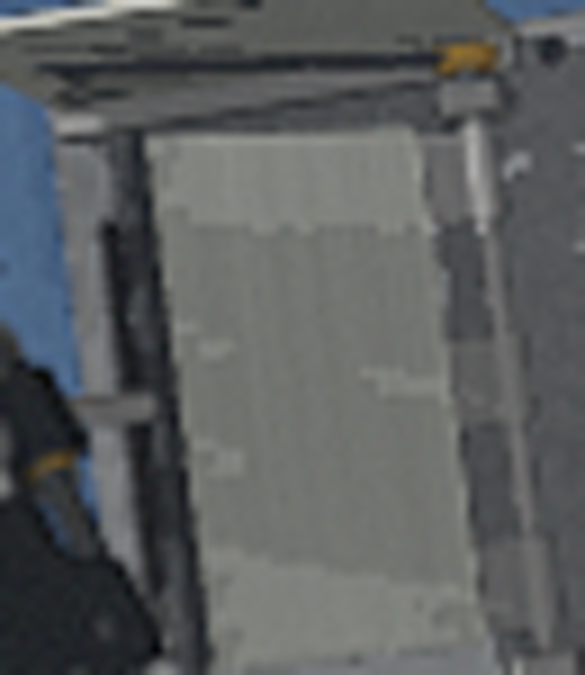

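Call:
drive_tool --hand '[1, 1, 1, 1, 1, 1, 1]' --pt "0 0.08 -0.08" --pt "-0.02 0.15 -0.17" --pt "-0.02 0.15 -0.17" --pt "-0.02 0.15 -0.17" --pt "-0.02 0.15 -0.17" --pt "-0.02 0.15 -0.17" --pt "-0.02 0.15 -0.17" --turn '[0, 0, 0, 0, 0, 0, 0]'

```text
clock: 18.57
position: [0.4876, 0.2312, 0.1183]
tcp_rot: [0.969, 0.248, 0.002, -0.0]
contact_force: [6.9, 3.6, 0.6]
width: 0.0225
```

Run:
```python
from h import *
o=robot.get_obs(); print(o['clock'],o['position'],o['width'],o['contact_force'],np.abs(o['joint_velocities']).max())
grab('top','t13'); grab('wrist','w13')
```

```text
18.5667 [0.48763895 0.23122757 0.11833876] 0.022540928232744412 [6.8904997  3.63119429 0.63793764] 0.0020056294217096916
```

View pics/t13.png

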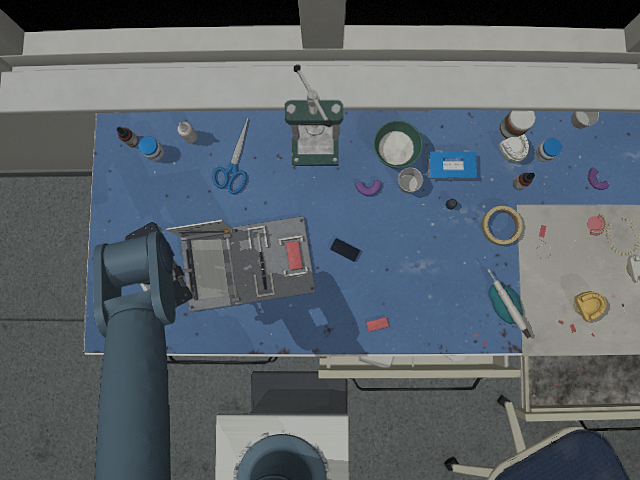

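View pics/w13.png

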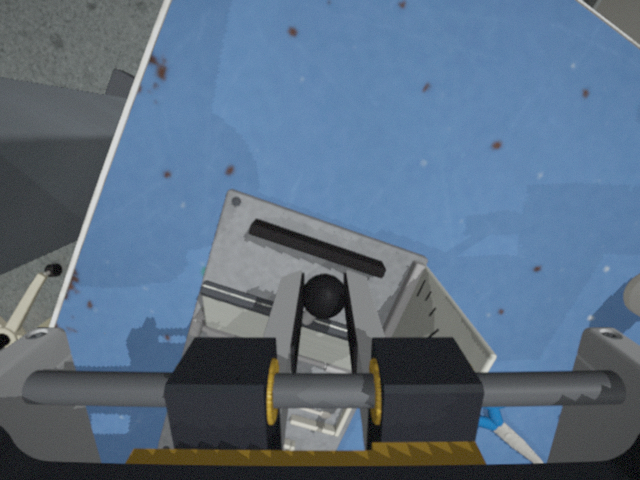

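Run:
```python
from h import *
print(workorder.finish_job())
```

```text
the job is handed in; nothing more can be done
None
```

The carver and the larger red wax block are in their compartments and let go. The flap is held by its knob in line with the pointer. I handed the job in at about 18.7 s, and no verdict was reported.

- **Carver:** the wrist picture after release put it about 3 mm off centre across the long compartment. It was under 1 mm off along it, and its angle matched to within 0.01 rad.
- **Wax block:** the pictures show it between the rails of the short compartment. The wrist picture just before lowering had it within about 1 mm of centre. I did not measure it again after release.
- **Flap and pointer:** the knob's lift puts the flap at about 0.725 rad. The pointer estimates disagreed somewhat, from 0.72 to 0.775 rad, with most near 0.72 to 0.75. A rough check of the raised flap in the top picture read 0.01 to 0.03 rad higher than the lift. All of these are inside the 0.09 rad tolerance.
- **Holding:** the arm was still, gripping at 22.5 mm on the 24 mm ball, with a sideways force of about 8 N on the tool.
- **Other things:** the key, cup, tape roll and polisher are where they were at the start in the top picture. Nothing came near the pointer, but I did not measure it again at the end.

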